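Put three mixed-up machined parts back in their own job trays

TASK

Three blue job trays on the bench each have two parts of one kind in the rear pockets, but the parts in the three front pockets have been mixed up, so that each stands in the tray of another job. Change them round so that every part stands upright, flat on the floor of the front pocket of the tray that holds its own kind; the ribbed rubber mat is free for parking a part meanwhile. Set the parts down instead of dropping them, do not let one tip over, and leave the dial caliper and the spanner where they lie.

Things in the scene. Friction and masses are not known exactly. Their poses are not given: they have to be found in the camera images.
- bushing: Loose flanged bushing, bare steel, about 0.45 kg: round flange 56 mm across and 10 mm thick, on it a round hub 36 mm across; 58 mm tall in all; dark bore in the top. It stands on its flange. Origin: centre of the underside; z up along its axis. Grip the hub, 15 to 58 mm above the underside.
- pinion: Loose pinion shaft, bare steel, about 0.48 kg: a toothed gear 52 mm across and 18 mm thick at the bottom, on it a plain round shaft 28 mm across; 62 mm tall in all; dark keyway. It stands on the gear. Origin: centre of the underside; z up along its axis. Grip the shaft, 20 to 62 mm above the underside.
- clevis: Loose clevis (fork), bare steel, about 0.5 kg: base 48 (x) by 40 (y) by 16 mm, on it two round-topped lugs up to 58 mm, a 16 mm slot along x between them. Origin: centre of the underside; z up. Grip across the lugs' flat outer faces, 40 mm apart along y, 20 to 58 mm above the underside. At first within 15 degrees of its tray's heading; its final heading is free.
- tray_bushing: Blue fixed job tray, 3 square pockets in a row. Origin: on the bench under the centre of the FRONT pocket, the bushing's place, where another part stands at first; x runs to the two rear pockets (x = 78, 156 mm), each with a flanged bushing held fast, top 62 mm above the bench. Pockets 74 mm square inside, floor 4 mm up; rims and dividers 4 mm thick, 18 mm high. Outside x -41 to 197, y -41 to 41 mm.
- tray_pinion: Blue fixed job tray, 3 square pockets in a row. Origin: on the bench under the centre of the FRONT pocket, the pinion's place, where another part stands at first; x runs to the two rear pockets (x = 78, 156 mm), each with a pinion shaft held fast, top 66 mm above the bench. Pockets 74 mm square inside, floor 4 mm up; rims and dividers 4 mm thick, 18 mm high. Outside x -41 to 197, y -41 to 41 mm.
- tray_clevis: Blue fixed job tray, 3 square pockets in a row. Origin: on the bench under the centre of the FRONT pocket, the clevis's place, where another part stands at first; x runs to the two rear pockets (x = 78, 156 mm), each with a clevis held fast, top 62 mm above the bench. Pockets 74 mm square inside, floor 4 mm up; rims and dividers 4 mm thick, 18 mm high. Outside x -41 to 197, y -41 to 41 mm.
- mat: A ribbed black rubber mat, 100 mm square and 4 mm thick, fixed to the bench and empty: the free spot for parking a part. Origin: centre of its underside, on the bench; z up.
- caliper: Dial caliper lying on the bench between two of the places, steel with a round dial: 225 mm long, up to 17 mm high; beam 16 mm wide, head 34 mm, jaws reach 46 mm to the side at its near end. Origin: under the middle of its beam; x along the beam, away from the jaws. Leave it alone.
- spanner: A steel combination spanner (open fork at one end, ring at the other), 190 mm long, lying on the bench between two of the places. Origin: about the middle of its length, on the bench; x along its length. Leave it alone.

How it is judged:
By the outcome, as a careful person would: the job done as asked, in the order asked, and still so for the second after the job is handed in, with the robot touching nothing.
It also fails if it takes over 117 s, if anything falls off the work surface, if the arm or the gripper's body presses on something with over 40 N, if the wrist force passes 120 N, or if a joint passes its speed limit or range.

ROBOT

A 6-joint arm with a two-finger parallel gripper is mounted at the origin on the work surface. World frame = base frame: x ahead of the robot, y to its left, z up, the work surface at z = 0. Lengths are in mm, angles in rad, forces in N, time in s.
With the tool pointing down it reaches from about 400 to 925 mm from the base axis. Payload 12.5 kg.
Tool frame: the origin (TCP) lies at the very end of the fingers, on their centre line; the grasp point (between the pads) lies 19 mm behind it; z points along the fingers, y is the line along which they close (so a half turn about z gives the same grasp; the last joint's range is limited). The gripper opens to 95 mm and grips with 3 to 60 N. Pads are 20 mm wide; open, the fingers measure 119 mm over their backs; the gripper's body (75 mm by 180 mm) begins 59 mm behind the grasp point.
Start: joints at [1.174, 0.491, 1.559, -0, 1.092, -0.106], TCP at [179.182, 598.783, 214.661] pointing down, gripper open.
Joint ranges: [-3.1, 3.1], [-0.84, 2.19], [0.05, 2.79], [-1.13, 4.28], [0.06, 2.93], [-2.69, 2.69]. Speed limits (rad/s): [2.22, 2.22, 2.79, 3.14, 3.14, 3.14].

INTERFACE

Orientations are given as [roll, pitch, yaw] about the fixed x, y, z axes, in that order (R = Rz(yaw) Ry(pitch) Rx(roll)).
In Python, from cell import state, imaging, env, spot_in, mark_of gives the robot as it stands. The module is installed in compiled form; this text tells all that it offers.
- The arm moves only by the tool step_arm, never from a script. Its argument "increments" is a list of rows, each an object with "slide": the shift along the tool's x, y, z in m, a list of three; "roll": the turn about the tool's z in rad. A call has 1 to 5 rows; each row is the pose to reach, as a shift and turn from the pose commanded when the call began, along the tool's axes at that moment; what a row does not reach only later rows make up. A row lasts 1/8 s, in which the tool goes at most 62.5 mm and 10.7 degrees, less where a joint would pass 70% of its speed; a pose out of reach is approached as far as the arm can. A call with a gripper value outside its range is refused whole. "fingers" is the opening, from 0 (shut) to 1 (fully open), set as the call begins (left out, the last holds). The fingers move at their own pace and stop on an object; the grip force is fixed at half the most. Time passes only in rows, so rows that repeat a pose let the fingers close. It gives the time, the measured TCP pose, the force, the opening and the grip force at its end, in the units of the state.
- state(): the state, without advancing time (a new reading comes with each control period).
- imaging.read_camera(name): name is "scene" or "side" or "wrist"; returns a dict with "color" (480x640x3 uint8, red, green, blue), "z_map" (480x640 float32, mm along the optical axis (not along the pixel's ray), 0 where there is no reading), "intrinsics" (3x3 intrinsics, pixels), "camera_from_world" (4x4, takes a point from world to camera coordinates). Camera axes: x right, y up, looking along -z (the intrinsics and any distortion apply to the point x, -y, -z); pixel columns grow to the right and rows downward; lengths in mm; the calibration is good to about 2 mm. The wrist camera is an equidistant fisheye: a pixel r from the principal point sees the ray r / f radians off the axis. A picture is of the moment at which its call begins.
- env.job_done(): hands the job in; it is judged then, once.
Trained networks look in the newest picture that a camera, given by its name, has taken for a name from the list of things; names that differ only in an ending like _2 or _b are one class to them, and where a whole thing is asked for, a point or a joint stands for the part that bears it (a point fixed in the world has none). Each returns a list of dicts, best first, with "confidence" (0 to 1); they miss things now and then, are a little off and sometimes report something else, mostly with a low value. They report only what shows in the picture. A call takes as long as a camera call.
- spot_in(camera, target): "bbox" ([left, top, right, bottom] in pixels, round what is visible of it).
- mark_of(camera, target): "uv" ([column, row] in pixels: a listed point, or the origin of a listed thing).
The state is a dict: "t": time; "joints": joint angles; "qvel": joint speeds; "tau": joint torques, N m; "eef_pos": TCP position; "tcp_rot": TCP orientation; "ft_force": force on the tool from outside, world axes, zero at the start; "moment": the same for the moment, N m; "opening": opening from 0.0 (shut) to 1.0 (fully open); "grip_force": force on a finger pad.
Only numpy, scipy, OpenCV 4.12 (cv2) and the standard library are available. Lean on these libraries where they do the work, as an engineer would, in place of code of your own. Each camera call takes 0.05 s, during which the arm holds its last target. There are 200 camera calls.

## Working session

There is one attempt and no reset: what is moved stays moved. The work goes in short steps, Python scripts to look and compute and a tool call to move; the robot and the scene stay as the last step left them, time stands still between calls to the robot, and variables do not carry over. Pictures are saved under pics/ and viewed, at most 14 in all, crops included, and the job is handed in when it is done.

Besides the shell and the picture viewer there is one more tool, called after ">>>" in YAML: its name, and indented under it one key for each argument. step_arm: Moves the arm, as the interface text tells. Its arguments: {"type":"object","properties":{"increments":{"type":"array"},"fingers":{"type":"number"}},"required":["increments"]}

```bash
mkdir -p pics; cat > h.py <<'E'
import numpy as np, cv2
from cell import state, imaging, env, spot_in, mark_of
def ray(c,uv,wrist=False):
    K=np.array(c["intrinsics"]);T=np.array(c["camera_from_world"])
    x=(uv[0]-K[0,2])/K[0,0];y=(uv[1]-K[1,2])/K[1,1]
    if wrist:
        r=np.hypot(x,y);s=np.sin(r)/max(r,1e-9);d=np.array([x*s,-y*s,-np.cos(r)])
    else: d=np.array([x,-y,-1.])
    R=T[:3,:3];o=-R.T@T[:3,3];return o,R.T@d
def atz(c,uv,z,wrist=False):
    o,d=ray(c,uv,wrist);return o+d*(z-o[2])/d[2]
def save(c,n): cv2.imwrite(f"pics/{n}.png",c["color"][:,:,::-1])
E
python3 - <<'E'
from h import *
print(state())
for n in ["scene","side","wrist"]:
    c=imaging.read_camera(n);save(c,n+"0")
    T=np.array(c["camera_from_world"]);print(n,-T[:3,:3].T@T[:3,3],np.array(c["intrinsics"]).tolist())
    for t in ["bushing","pinion","clevis","tray_bushing","tray_pinion","tray_clevis","mat","caliper","spanner"]:
        for m in mark_of(n,t)[:3]:
            z=4 if t in("bushing","pinion","clevis") else 0
            print(t,np.round(m["uv"]),round(m["confidence"],2),np.round(atz(c,m["uv"],z,n=="wrist")))
E
```

```text
{'t': 0.0, 'joints': array([ 1.17441298e+00,  4.91575283e-01,  1.55946503e+00, -1.71348215e-05,
        1.09172669e+00, -1.05566578e-01]), 'qvel': array([-3.74420279e-04,  8.85179248e-04, -1.91146922e-03,  1.18037685e-03,
        1.59679446e-03,  7.27149570e-06]), 'tau': array([-1.72780328e-03, -6.12644577e+01, -2.58184826e+01,  6.91753719e-02,
        4.81513655e-02, -1.19894776e-04]), 'eef_pos': array([179.07082266, 598.52714708, 214.04662657]), 'tcp_rot': array([-3.14042324e+00, -1.08629883e-04,  2.85078373e+00]), 'ft_force': array([ 0.93699939, -0.28357646,  0.12057475]), 'moment': array([-0.01566953,  0.00090366, -0.01660539]), 'grip_force': 0.0, 'opening': 0.9980574796664505}
scene [860.20898314 160.72570466 752.93419465] [[456.8154692311453, 0.0, 318.1150922697552], [0.0, 456.8154692311453, 247.5388879611502], [0.0, 0.0, 1.0]]
bushing [482. 330.] 0.62 [499. 331.   4.]
pinion [345. 299.] 0.62 [530.  91.   4.]
clevis [249. 236.] 0.86 [ 471. -126.    4.]
tray_bushing [250. 235.] 0.6 [ 468. -126.    0.]
tray_pinion [486. 335.] 0.84 [503. 340.   0.]
tray_clevis [342. 299.] 0.85 [53
[... 333 characters left out ...]
9.   4.]
pinion [305. 218.] 0.66 [529.  88.   4.]
clevis [350. 286.] 0.83 [ 469. -117.    4.]
clevis [305. 217.] 0.23 [532.  91.   4.]
tray_bushing [354. 292.] 0.83 [ 466. -130.    0.]
tray_pinion [230. 172.] 0.82 [508. 337.   0.]
tray_clevis [302. 218.] 0.65 [530.  97.   0.]
tray_clevis [357. 292.] 0.54 [ 470. -133.    0.]
tray_clevis [232. 176.] 0.24 [505. 321.   0.]
mat [454. 355.] 0.63 [ 493. -328.    0.]
caliper [379. 335.] 0.6 [ 430. -229.    0.]
spanner [224. 208.] 0.72 [421. 221.   0.]
wrist [106.1976195  621.18645883 385.04074204] [[371.64829954431775, 0.0, 319.4955462112082], [0.0, 371.64829954431775, 238.96747283139845], [0.0, 0.0, 1.0]]
clevis [ 28. 451.] 0.56 [ 476. -131.    4.]
```

View pics/scene0.png

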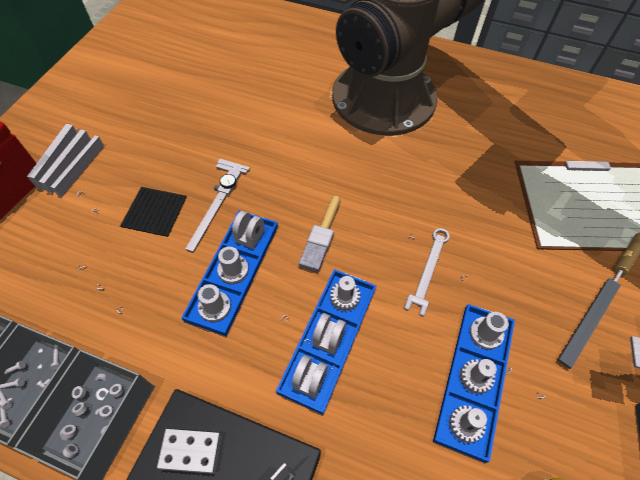

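View pics/side0.png

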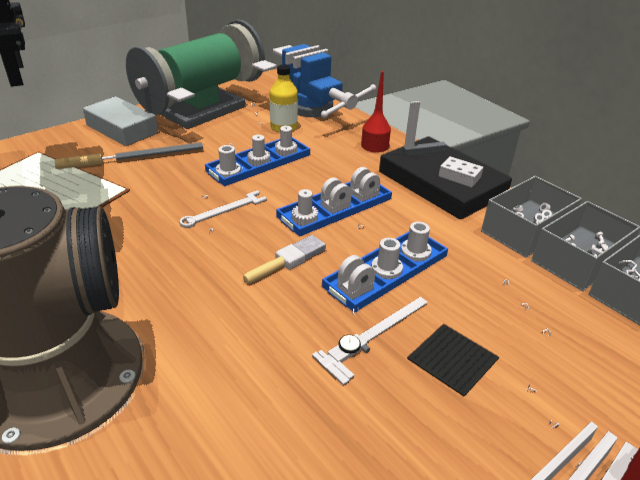

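The detections agree with the pictures. The clevis at scene (249,236) is in the bushing tray, the pinion at (345,299) is in the clevis tray, and the bushing at (485,332) is in the pinion tray. The mat at (152,212) is free. Next I'll refine the positions with depth.

```bash
cat >> h.py <<'E'
def cloud(c):
    K=np.array(c["intrinsics"]);T=np.array(c["camera_from_world"]);z=c["z_map"]
    v,u=np.mgrid[:480,:640]
    P=np.stack([(u-K[0,2])/K[0,0]*z,-(v-K[1,2])/K[1,1]*z,-z],-1)
    return (P-T[:3,3])@T[:3,:3]
E
python3 - <<'E'
from h import *
g={"bush":(468,-128),"clev":(530,90),"pin":(505,335),"mat":(494,-329)}
for n in ["scene","side"]:
    c=imaging.read_camera(n);P=cloud(c);col=c["color"].astype(int);ok=c["z_map"]>0
    blue=ok&(col[...,2]>col[...,0]+60)&(P[...,2]>-8)&(P[...,2]<25)
    for k,(x,y) in g.items():
        if k=="mat":
            m=ok&(col.max(-1)<60)&(np.hypot(P[...,0]-x,P[...,1]-y)<80)&(P[...,2]<15)&(P[...,2]>-8)
            q=P[m];print(n,k,cv2.minAreaRect(q[:,:2].astype(np.float32)),np.median(q[:,2]));continue
        m=blue&(np.hypot(P[...,0]-x-75,P[...,1]-y)<150)
        q=P[m];r=cv2.minAreaRect(q[:,:2].astype(np.float32))
        b=cv2.boxPoints(r);e=b[1]-b[0];f=b[2]-b[1];l=e if np.hypot(*e)>np.hypot(*f) else f
        l=l/np.hypot(*l)*np.sign(l[0]);o=np.array(r[0])-78*l
        print(n,k,"size",np.round(r[1]),"origin",np.round(o,1),"yaw",round(float(np.arctan2(l[1],l[0])),3),"zmax",np.percentile(q[:,2],98).round(1))
        m=ok&~blue&(np.hypot(P[...,0]-o[0],P[...,1]-o[1])<36)&(P[...,2]>50)&(P[...,2]<80)
        q=P[m];zt=np.percentile(q[:,2],90);t=q[abs(q[:,2]-zt)<4];(cx,cy),rad=cv2.minEnclosingCircle(t[:,:2].astype(np.float32))
        rr=cv2.minAreaRect(t[:,:2].astype(np.float32))
        print("   part top z",zt.round(1),"circ",round(cx,1),round(cy,1),round(rad,1),"rect",np.round(rr[0],1),np.round(rr[1],1),round(rr[2],1),len(t))
E
```

```text
scene bush size [239.  92.] origin [ 471.3 -127.1] yaw 0.032 zmax 18.7
   part top z 60.9 circ 469.9 -123.6 23.5 rect [ 470.8 -123.9] [40.3 28.5] 87.9 159
scene clev size [ 85. 239.] origin [528.3  90.8] yaw -0.047 zmax 18.8
   part top z 66.2 circ 527.3 89.8 13.7 rect [527.2  89.6] [26.1 25.7] 56.6 187
scene pin size [ 82. 240.] origin [505.7 335.4] yaw -0.003 zmax 19.0
   part top z 62.7 circ 502.7 337.6 18.1 rect [503.  337.6] [34.3 34.7] 21.8 357
scene mat ((485.8577880859375, -328.8922119140625), (100.86544036865234, 100.67659759521484), 8.52668571472168) 2.9029155188866027
side bush size [244.  85.] origin [ 470. -127.] yaw 0.033 zmax 20.9
   part top z 62.8 circ 469.4 -127.9 23.9 rect [ 468.2 -127.8] [42.  28.8] 88.8 177
side clev size [ 86. 244.] origin [527.5  87.9] yaw -0.044 zmax 20.8
   part top z 68.3 circ 525.8 85.7 14.7 rect [525.2  85.6] [28.4 25.3] 51.6 98
side pin size [241.  89.] origin [504.  331.1] yaw 0.004 zmax 21.2
   part top z 64.3 circ 501.5 333.8 18.9 rect [500.4 332.9] [34.3 35. ] 40.2 114
side mat ((483.9500732421875, -332.66094970703125), (101.990478515625, 98.61381530761719), 8.021178245544434) 5.243919540905463
```

>>> step_arm:
  increments:
    - {"slide":[-0.055,-0.023,0.01],"roll":-0.06}
    - {"slide":[-0.111,-0.046,0.02],"roll":-0.12}
    - {"slide":[-0.167,-0.069,0.03],"roll":-0.18}
    - {"slide":[-0.222,-0.092,0.04],"roll":-0.24}
    - {"slide":[-0.278,-0.114,0.05],"roll":-0.291}

```text
t: 2.22
eef_pos: [414.2, 408.5, 164.6]
tcp_rot: [3.141, 0.0, -3.14]
ft_force: [0.6, 0.5, 0.7]
opening: 1.0
grip_force: 0.0
```

>>> step_arm:
  increments:
    - {"slide":[-0.02,-0.055,0]}
    - {"slide":[-0.04,-0.11,0]}
    - {"slide":[-0.057,-0.165,0]}
    - {"slide":[-0.057,-0.22,0]}
    - {"slide":[-0.057,-0.28,0]}

```text
invalid input at $.increments[0]: expected keys slide, roll
```

>>> step_arm:
  increments:
    - {"slide":[0,-0.06,0]}
    - {"slide":[0,-0.12,0]}
    - {"slide":[0,-0.18,0]}
    - {"slide":[0,-0.24,0]}
    - {"slide":[0,-0.256,0]}

```text
invalid input at $.increments[0]: expected keys slide, roll
```

```bash
python3 - <<'E'
from h import *
s=state();print(s["t"],s["eef_pos"],s["tcp_rot"],s["joints"])
c=imaging.read_camera("wrist");save(c,"w1")
for t in ["clevis","tray_bushing","mat"]:
    for m in mark_of("wrist",t)[:2]: print(t,np.round(m["uv"]),round(m["confidence"],2),np.round(atz(c,m["uv"],4,True),1))
E
```

```text
2.225 [414.21195121 408.54465875 164.57483411] [ 3.14119605e+00  4.17575154e-04 -3.13950260e+00] [ 6.64969303e-01  4.84759876e-01  1.72417735e+00  6.92997616e-05
  9.32082225e-01 -9.07958458e-01]
mat [245. 311.] 0.68 [506.1 334.3   4. ]
```

View pics/w1.png

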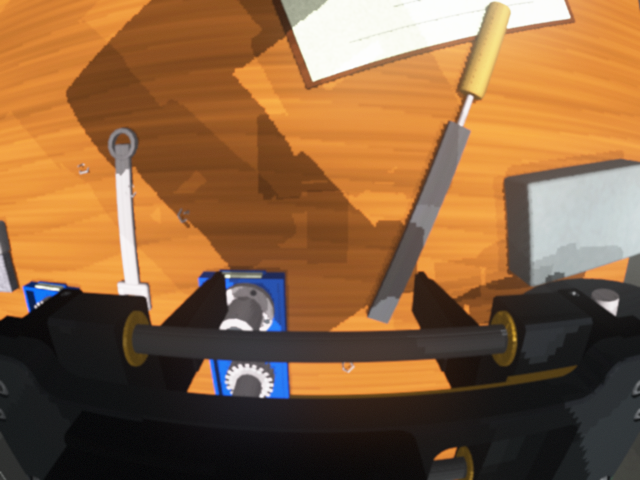

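The move calls were refused because every row needs a roll value. The picture, from the old pose, shows the pinion tray's front pocket with the bushing near (248,300); the "mat" hit is false. I'll repeat the moves.

>>> step_arm:
  increments:
    - {"slide":[-0.02,-0.055,0],"roll":0}
    - {"slide":[-0.04,-0.11,0],"roll":0}
    - {"slide":[-0.057,-0.165,0],"roll":0}
    - {"slide":[-0.057,-0.22,0],"roll":0}
    - {"slide":[-0.057,-0.28,0],"roll":0}

```text
t: 3.05
eef_pos: [469.5, 129.7, 165.0]
tcp_rot: [3.141, 0.001, -3.139]
ft_force: [1.0, 0.2, 0.1]
opening: 1.004
grip_force: 0.0
```

>>> step_arm:
  increments:
    - {"slide":[0,-0.06,0],"roll":0}
    - {"slide":[0,-0.12,0],"roll":0}
    - {"slide":[0,-0.18,0],"roll":0}
    - {"slide":[0,-0.24,0],"roll":0}
    - {"slide":[0,-0.256,0],"roll":0}

```text
t: 3.68
eef_pos: [470.2, -127.6, 164.9]
tcp_rot: [-3.141, 0.001, 3.14]
ft_force: [-0.1, 0.8, -0.6]
opening: 1.002
grip_force: 0.0
```

>>> step_arm:
  increments:
    - {"slide":[0,0,0],"roll":0}
    - {"slide":[0,0,0],"roll":0}

```text
t: 3.92
eef_pos: [470.0, -124.4, 164.7]
tcp_rot: [3.141, -0.0, -3.14]
ft_force: [0.0, -0.7, -0.3]
opening: 0.999
grip_force: 0.0
```

```bash
python3 - <<'E'
from h import *
s=state();print(s["t"],s["eef_pos"],s["tcp_rot"],s["joints"])
c=imaging.read_camera("wrist");save(c,"w2")
for t in ["clevis","tray_bushing","mat"]:
    for m in mark_of("wrist",t)[:2]: print(t,np.round(m["uv"]),round(m["confidence"],2),np.round(atz(c,m["uv"],4,True),1))
E
```

```text
3.925 [ 469.961921   -124.3707065   164.69651683] [ 3.14124835e+00 -1.01436975e-04 -3.13970843e+00] [-3.94842654e-01  3.61211720e-01  1.94998750e+00  3.77006569e-04
  8.30620070e-01 -1.96777747e+00]
clevis [318. 225.] 0.65 [ 473.3 -125.2    4. ]
mat [118. 234.] 0.83 [ 481.8 -329.7    4. ]
```

View pics/w2.png

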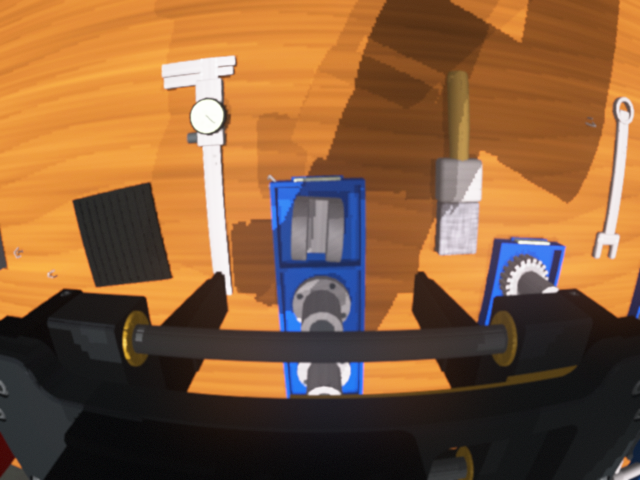

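The clevis at (318,228) stands squarely between the fingers, and its slot runs along the tray. The mat is at (122,235), and the caliper at (215,200) is clear of the fingers. I'll descend and grip.

>>> step_arm:
  increments:
    - {"slide":[-0.001,0,0.05],"roll":0}
    - {"slide":[-0.001,0,0.1],"roll":0}
    - {"slide":[-0.001,0,0.125],"roll":0}
    - {"slide":[-0.001,0,0.138],"roll":0}
    - {"slide":[-0.001,0,0.138],"roll":0}

```text
t: 4.75
eef_pos: [470.9, -125.8, 26.4]
tcp_rot: [3.141, -0.001, -3.141]
ft_force: [0.3, -0.4, -0.1]
opening: 1.004
grip_force: 0.0
```

>>> step_arm:
  increments:
    - {"slide":[0,0,0],"roll":0}
    - {"slide":[0,0,0],"roll":0}
    - {"slide":[0,0,0],"roll":0}
    - {"slide":[0,0,0],"roll":0}
    - {"slide":[0,0,0],"roll":0}
  fingers: 0

```text
t: 5.38
eef_pos: [471.0, -126.2, 26.7]
tcp_rot: [-3.142, 0.0, -3.141]
ft_force: [-0.6, -0.5, -0.1]
opening: 0.534
grip_force: 0.0
```

>>> step_arm:
  increments:
    - {"slide":[0,0,0],"roll":0}
    - {"slide":[0,0,0],"roll":0}
    - {"slide":[0,0,0],"roll":0}

```text
t: 5.75
eef_pos: [471.0, -126.1, 26.6]
tcp_rot: [3.142, 0.0, -3.141]
ft_force: [0.6, -1.2, 1.5]
opening: 0.429
grip_force: 29.5
```

>>> step_arm:
  increments:
    - {"slide":[0,0,-0.02],"roll":0}
    - {"slide":[0,0,-0.05],"roll":0}
    - {"slide":[0,0,-0.08],"roll":0}
    - {"slide":[-0.005,-0.04,-0.08],"roll":0}
    - {"slide":[-0.01,-0.09,-0.08],"roll":0}

```text
t: 6.38
eef_pos: [480.9, -216.3, 106.7]
tcp_rot: [3.141, -0.0, -3.14]
ft_force: [0.2, 0.9, -4.6]
opening: 0.422
grip_force: 29.5
```

>>> step_arm:
  increments:
    - {"slide":[-0.002,-0.04,0],"roll":0}
    - {"slide":[-0.004,-0.08,0],"roll":0}
    - {"slide":[-0.004,-0.105,0],"roll":0}
    - {"slide":[-0.004,-0.115,0],"roll":0}
    - {"slide":[-0.004,-0.115,0.02],"roll":0}

```text
t: 7.0
eef_pos: [485.3, -331.3, 87.2]
tcp_rot: [-3.141, 0.002, 3.141]
ft_force: [0.3, 0.3, -5.8]
opening: 0.425
grip_force: 29.5
```

>>> step_arm:
  increments:
    - {"slide":[0,0,0.025],"roll":0}
    - {"slide":[0,0,0.045],"roll":0}
    - {"slide":[0,0,0.054],"roll":0}
    - {"slide":[0,0,0.057],"roll":0}
    - {"slide":[0,0,0.059],"roll":0}

```text
t: 7.62
eef_pos: [485.3, -331.1, 28.1]
tcp_rot: [-3.141, 0.001, -3.141]
ft_force: [0.2, 0.7, -6.3]
opening: 0.425
grip_force: 29.5
```

>>> step_arm:
  increments:
    - {"slide":[0,0,0],"roll":0}
    - {"slide":[0,0,0.0005],"roll":0}
    - {"slide":[0,0,0.001],"roll":0}
    - {"slide":[0,0,0.001],"roll":0}

```text
t: 8.12
eef_pos: [485.0, -331.2, 26.7]
tcp_rot: [3.142, 0.0, -3.141]
ft_force: [-0.2, 0.4, -4.9]
opening: 0.429
grip_force: 29.5
```

>>> step_arm:
  increments:
    - {"slide":[0,0,0.0003],"roll":0}
    - {"slide":[0,0,0.0006],"roll":0}
    - {"slide":[0,0,0.0006],"roll":0}

```text
t: 8.5
eef_pos: [485.0, -331.2, 26.6]
tcp_rot: [-3.141, 0.0, -3.141]
ft_force: [-1.8, 1.5, 4.5]
opening: 0.422
grip_force: 29.5
```

>>> step_arm:
  increments:
    - {"slide":[0,0,0],"roll":0}
    - {"slide":[0,0,0],"roll":0}
    - {"slide":[0,0,0],"roll":0}
    - {"slide":[0,0,0],"roll":0}
    - {"slide":[0,0,-0.01],"roll":0}
  fingers: 1

```text
t: 9.12
eef_pos: [484.7, -330.9, 35.8]
tcp_rot: [3.141, -0.001, -3.141]
ft_force: [0.6, 0.5, -1.4]
opening: 0.892
grip_force: 0.0
```

>>> step_arm:
  increments:
    - {"slide":[0,0,-0.05],"roll":0}
    - {"slide":[0,0,-0.1],"roll":0}
    - {"slide":[0,0.02,-0.128],"roll":0}
    - {"slide":[0,0.08,-0.128],"roll":0}
    - {"slide":[0,0.14,-0.128],"roll":0}

```text
t: 9.75
eef_pos: [484.7, -189.9, 165.0]
tcp_rot: [-3.141, 0.001, 3.14]
ft_force: [0.6, 0.1, 0.2]
opening: 1.003
grip_force: 0.0
```

>>> step_arm:
  increments:
    - {"slide":[0,0.06,0],"roll":0}
    - {"slide":[0,0.12,0],"roll":0}
    - {"slide":[0,0.18,0],"roll":0}
    - {"slide":[0,0.24,0],"roll":0}
    - {"slide":[0,0.3,0],"roll":0}

```text
t: 10.38
eef_pos: [484.7, 110.8, 164.9]
tcp_rot: [3.141, 0.001, -3.141]
ft_force: [1.3, -0.3, -0.6]
opening: 1.002
grip_force: 0.0
```

>>> step_arm:
  increments:
    - {"slide":[-0.005,0.06,0],"roll":0}
    - {"slide":[-0.01,0.12,0],"roll":0}
    - {"slide":[-0.015,0.18,0],"roll":0}
    - {"slide":[-0.017,0.226,0],"roll":0}
    - {"slide":[-0.017,0.226,0],"roll":0}

```text
t: 11.0
eef_pos: [501.4, 337.5, 164.4]
tcp_rot: [3.141, 0.001, -3.138]
ft_force: [0.1, -0.2, -0.1]
opening: 1.004
grip_force: 0.0
```

```bash
python3 - <<'E'
from h import *
s=state();print(s["t"],s["eef_pos"],s["tcp_rot"],s["joints"])
c=imaging.read_camera("wrist");save(c,"w3")
for t in ["bushing","tray_pinion"]:
    for m in mark_of("wrist",t)[:2]: print(t,np.round(m["uv"]),round(m["confidence"],2),np.round(atz(c,m["uv"],4,True),1))
for t in ["clevis","mat"]:
    c2=imaging.read_camera("side")
    for m in mark_of("side",t)[:2]: print(t,np.round(m["uv"]),round(m["confidence"],2),np.round(atz(c2,m["uv"],4),1))
E
```

```text
11.0 [501.35474393 337.54936412 164.3618251 ] [ 3.14099089e+00  6.36000247e-04 -3.13794398e+00] [ 4.83203076e-01  5.14590259e-01  1.66781866e+00  2.93853566e-04
  9.58341856e-01 -1.09141094e+00]
bushing [316. 221.] 0.62 [500.8 334.7   4. ]
clevis [448. 357.] 0.63 [ 479.7 -327.9    4. ]
mat [455. 356.] 0.82 [ 489.1 -332.3    4. ]
```

View pics/w3.png

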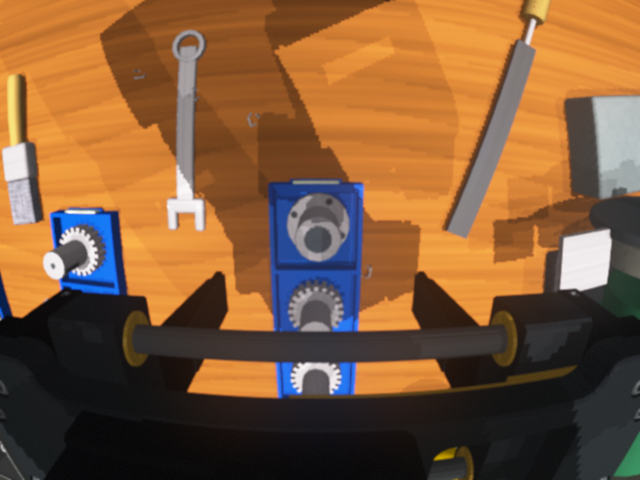

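The bushing at (318,225) is centred between the fingers, and the spanner fork at (187,215) lies outside them. I'll grip it.

>>> step_arm:
  increments:
    - {"slide":[0,0,0.05],"roll":0}
    - {"slide":[0,0,0.1],"roll":0}
    - {"slide":[0,0,0.125],"roll":0}
    - {"slide":[0,0,0.137],"roll":0}
    - {"slide":[0,0,0.137],"roll":0}

```text
t: 11.98
eef_pos: [502.0, 334.6, 27.0]
tcp_rot: [-3.141, -0.0, 3.141]
ft_force: [0.3, 0.2, 0.5]
opening: 0.998
grip_force: 0.0
```

>>> step_arm:
  increments:
    - {"slide":[0,0,0],"roll":0}
    - {"slide":[0,0,0],"roll":0}
    - {"slide":[0,0,0],"roll":0}
    - {"slide":[0,0,0],"roll":0}
    - {"slide":[0,0,0],"roll":0}
  fingers: 0

```text
t: 12.6
eef_pos: [501.9, 334.9, 27.1]
tcp_rot: [3.141, 0.0, -3.141]
ft_force: [-0.4, 0.6, -0.1]
opening: 0.53
grip_force: 0.0
```

>>> step_arm:
  increments:
    - {"slide":[0,0,0],"roll":0}
    - {"slide":[0,0,0],"roll":0}
    - {"slide":[0,0,0],"roll":0}
    - {"slide":[0,0,0],"roll":0}

```text
t: 13.1
eef_pos: [501.9, 335.0, 27.0]
tcp_rot: [3.141, 0.0, -3.141]
ft_force: [-0.3, 2.0, -0.1]
opening: 0.376
grip_force: 30.0
```

>>> step_arm:
  increments:
    - {"slide":[0,0,-0.02],"roll":0}
    - {"slide":[0,0,-0.06],"roll":0}
    - {"slide":[0,0,-0.1],"roll":0}
    - {"slide":[0,-0.03,-0.12],"roll":0}
    - {"slide":[0.005,-0.08,-0.12],"roll":0}

```text
t: 13.72
eef_pos: [497.1, 254.8, 148.1]
tcp_rot: [3.141, 0.002, -3.139]
ft_force: [0.3, -0.1, -4.7]
opening: 0.371
grip_force: 30.0
```

>>> step_arm:
  increments:
    - {"slide":[0.005,-0.055,0],"roll":0}
    - {"slide":[0.01,-0.11,0],"roll":0}
    - {"slide":[0.015,-0.165,0],"roll":0}
    - {"slide":[0.02,-0.22,0],"roll":0}
    - {"slide":[0.025,-0.27,0],"roll":0}

```text
t: 14.35
eef_pos: [471.1, -16.9, 146.7]
tcp_rot: [3.141, -0.001, 3.142]
ft_force: [1.3, 0.7, -5.0]
opening: 0.374
grip_force: 30.0
```

>>> step_arm:
  increments:
    - {"slide":[0.0015,-0.05,0],"roll":0}
    - {"slide":[0.0015,-0.085,0],"roll":0}
    - {"slide":[0.0015,-0.105,0],"roll":0}
    - {"slide":[0.0015,-0.112,0],"roll":0}
    - {"slide":[0.0015,-0.112,0],"roll":0}

```text
t: 14.98
eef_pos: [470.1, -126.9, 146.8]
tcp_rot: [3.141, -0.001, 3.141]
ft_force: [0.5, -0.5, -4.4]
opening: 0.376
grip_force: 30.0
```

>>> step_arm:
  increments:
    - {"slide":[0,0,0.03],"roll":0}
    - {"slide":[0,0,0.06],"roll":0}
    - {"slide":[0,0,0.085],"roll":0}
    - {"slide":[0,0,0.095],"roll":0}
    - {"slide":[0,0,0.095],"roll":0}

```text
t: 15.6
eef_pos: [470.4, -126.5, 51.9]
tcp_rot: [3.141, -0.001, -3.141]
ft_force: [0.1, -1.0, -4.0]
opening: 0.373
grip_force: 30.0
```

```bash
python3 - <<'E'
from h import *
s=state();print(s["t"],s["eef_pos"],s["tcp_rot"])
c=imaging.read_camera("wrist");save(c,"w4")
E
```

```text
15.6 [ 470.40954885 -126.54693401   51.88138606] [ 3.14112068e+00 -8.23039800e-04 -3.14066918e+00]
```

View pics/w4.png

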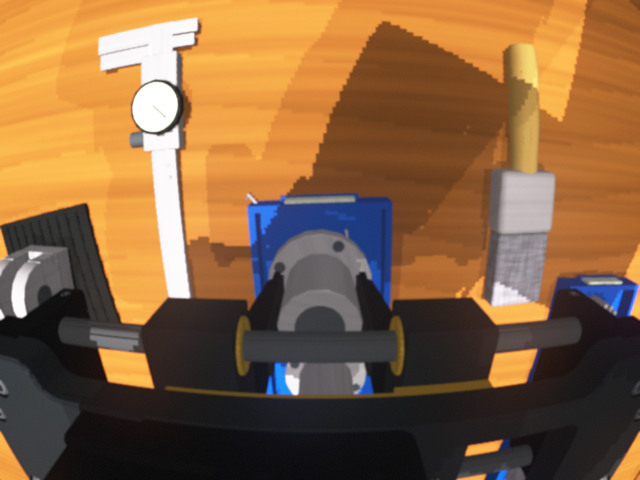

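The bushing is centred over the front pocket (flange about 270–372, tray 250–392), and the clevis stands upright on the mat at (38,280). I'll lower it.

>>> step_arm:
  increments:
    - {"slide":[0,0,0.012],"roll":0}
    - {"slide":[0,0,0.02],"roll":0}
    - {"slide":[0,0,0.0235],"roll":0}
    - {"slide":[0,0,0.0245],"roll":0}
    - {"slide":[0,0,0.0245],"roll":0}

```text
t: 16.27
eef_pos: [470.5, -127.1, 27.5]
tcp_rot: [3.142, 0.0, -3.141]
ft_force: [1.0, -0.2, -4.5]
opening: 0.377
grip_force: 30.0
```

>>> step_arm:
  increments:
    - {"slide":[0,0,0.0003],"roll":0}
    - {"slide":[0,0,0.0006],"roll":0}
    - {"slide":[0,0,0.0006],"roll":0}

```text
t: 16.65
eef_pos: [470.5, -127.1, 27.0]
tcp_rot: [3.142, 0.0, -3.141]
ft_force: [0.6, 1.5, -3.5]
opening: 0.372
grip_force: 30.0
```

>>> step_arm:
  increments:
    - {"slide":[0,0,0.0002],"roll":0}
    - {"slide":[0,0,0.0004],"roll":0}
    - {"slide":[0,0,0.0004],"roll":0}

```text
t: 17.02
eef_pos: [470.5, -127.1, 27.0]
tcp_rot: [-3.141, 0.001, -3.141]
ft_force: [-1.9, 1.1, 6.8]
opening: 0.374
grip_force: 30.0
```

>>> step_arm:
  increments:
    - {"slide":[0,0,0],"roll":0}
    - {"slide":[0,0,0],"roll":0}
    - {"slide":[0,0,0],"roll":0}
    - {"slide":[0,0,0],"roll":0}
    - {"slide":[0,0,-0.01],"roll":0}
  fingers: 1

```text
t: 17.65
eef_pos: [470.1, -127.0, 36.4]
tcp_rot: [3.141, -0.001, -3.141]
ft_force: [-0.8, 0.6, -0.7]
opening: 0.843
grip_force: 0.0
```

>>> step_arm:
  increments:
    - {"slide":[0,0,-0.05],"roll":0}
    - {"slide":[0,0,-0.1],"roll":0}
    - {"slide":[-0.01,0.03,-0.128],"roll":0}
    - {"slide":[-0.025,0.08,-0.128],"roll":0}
    - {"slide":[-0.04,0.135,-0.128],"roll":0}

```text
t: 18.27
eef_pos: [510.8, 9.0, 165.9]
tcp_rot: [-3.141, 0.002, 3.14]
ft_force: [0.3, -0.5, 0.3]
opening: 0.999
grip_force: 0.0
```

>>> step_arm:
  increments:
    - {"slide":[-0.012,0.05,0],"roll":0}
    - {"slide":[-0.016,0.08,0],"roll":0}
    - {"slide":[-0.016,0.08,0],"roll":0}
    - {"slide":[-0.016,0.08,0],"roll":0}

```text
t: 18.77
eef_pos: [526.2, 87.4, 164.9]
tcp_rot: [-3.142, 0.0, -3.141]
ft_force: [-0.0, -0.1, -0.7]
opening: 0.999
grip_force: 0.0
```

```bash
python3 - <<'E'
from h import *
s=state();print(s["t"],s["eef_pos"],s["tcp_rot"])
c=imaging.read_camera("wrist");save(c,"w5")
for t in ["pinion","tray_clevis"]:
    for m in mark_of("wrist",t)[:2]: print(t,np.round(m["uv"]),round(m["confidence"],2),np.round(atz(c,m["uv"],4,True),1))
E
```

```text
18.775 [526.17760718  87.43128745 164.86043135] [-3.14152305e+00  1.24478790e-04 -3.14124318e+00]
pinion [322. 225.] 0.55 [529.   90.6   4. ]
tray_clevis [552. 206.] 0.37 [506.3 330.3   4. ]
```

View pics/w5.png

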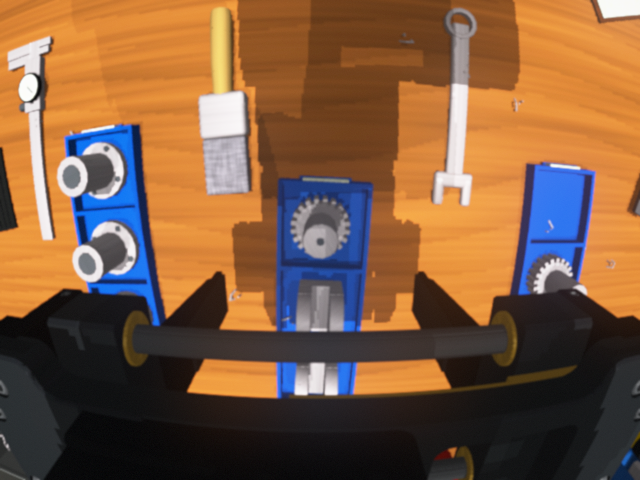

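The pinion at (320,226) is between the fingers, the bushing stands flat in its tray at (100,172), and the pinion tray's front pocket at (558,200) is empty. I'll grip the pinion.

>>> step_arm:
  increments:
    - {"slide":[-0.001,0.001,0.05],"roll":0}
    - {"slide":[-0.001,0.001,0.1],"roll":0}
    - {"slide":[-0.001,0.001,0.125],"roll":0}
    - {"slide":[-0.001,0.001,0.135],"roll":0}
    - {"slide":[-0.001,0.001,0.135],"roll":0}

```text
t: 19.55
eef_pos: [527.5, 88.5, 29.6]
tcp_rot: [3.142, -0.0, 3.141]
ft_force: [0.4, 0.2, -0.4]
opening: 1.0
grip_force: 0.0
```

>>> step_arm:
  increments:
    - {"slide":[0,0,0],"roll":0}
    - {"slide":[0,0,0],"roll":0}
    - {"slide":[0,0,0],"roll":0}
    - {"slide":[0,0,0],"roll":0}
    - {"slide":[0,0,0],"roll":0}
  fingers: 0

```text
t: 20.18
eef_pos: [527.4, 88.9, 29.6]
tcp_rot: [3.142, 0.0, -3.141]
ft_force: [-0.3, -0.4, -0.3]
opening: 0.533
grip_force: 0.0
```

>>> step_arm:
  increments:
    - {"slide":[0,0,0],"roll":0}
    - {"slide":[0,0,0],"roll":0}
    - {"slide":[0,0,0],"roll":0}
    - {"slide":[0,0,0],"roll":0}
    - {"slide":[0,0,0],"roll":0}

```text
t: 20.8
eef_pos: [527.4, 88.8, 29.5]
tcp_rot: [3.142, 0.0, -3.141]
ft_force: [0.4, -0.9, -0.1]
opening: 0.289
grip_force: 30.0
```

>>> step_arm:
  increments:
    - {"slide":[0,0,-0.02],"roll":0}
    - {"slide":[0,0,-0.055],"roll":0}
    - {"slide":[0,0.01,-0.08],"roll":0}
    - {"slide":[0.005,0.05,-0.08],"roll":0}
    - {"slide":[0.01,0.105,-0.08],"roll":0}

```text
t: 21.42
eef_pos: [517.1, 194.3, 109.5]
tcp_rot: [3.142, -0.0, 3.14]
ft_force: [0.7, 0.1, -5.4]
opening: 0.288
grip_force: 30.0
```

>>> step_arm:
  increments:
    - {"slide":[0.005,0.055,0],"roll":0}
    - {"slide":[0.01,0.105,0],"roll":0}
    - {"slide":[0.0125,0.13,0],"roll":0}
    - {"slide":[0.0125,0.1395,0],"roll":0}
    - {"slide":[0.0125,0.1395,0.01],"roll":0}

```text
t: 22.05
eef_pos: [504.9, 333.5, 99.3]
tcp_rot: [3.141, 0.001, -3.141]
ft_force: [0.9, -0.2, -5.1]
opening: 0.291
grip_force: 30.0
```

>>> step_arm:
  increments:
    - {"slide":[0,0,0.025],"roll":0}
    - {"slide":[0,0,0.045],"roll":0}
    - {"slide":[0,0,0.045],"roll":0}

```text
t: 22.42
eef_pos: [504.2, 331.8, 52.8]
tcp_rot: [-3.14, -0.003, 3.14]
ft_force: [-0.3, -0.7, -3.7]
opening: 0.292
grip_force: 30.0
```

```bash
python3 - <<'E'
from h import *
s=state();print(s["t"],s["eef_pos"],s["tcp_rot"])
c=imaging.read_camera("wrist");save(c,"w6")
E
```

```text
22.425 [504.2322427  331.75614944  52.75084038] [-3.13987231 -0.00328946  3.14045538]
```

View pics/w6.png

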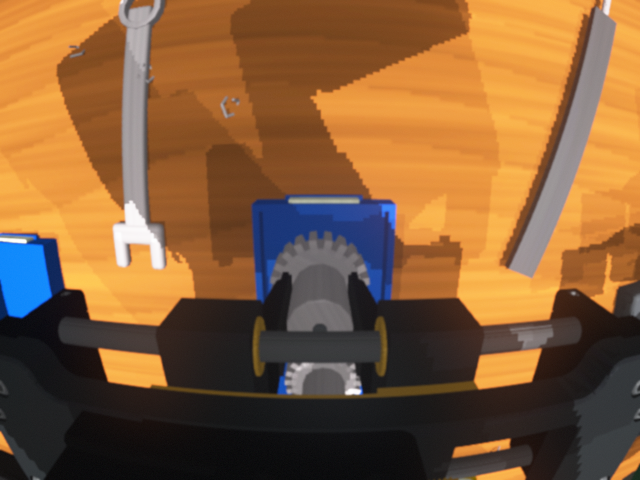

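The pinion gear (272–368) sits over the front pocket (254–395), well clear on both sides. I'll lower it.

>>> step_arm:
  increments:
    - {"slide":[0,0.001,0.012],"roll":0}
    - {"slide":[0,0.001,0.02],"roll":0}
    - {"slide":[0,0.001,0.0235],"roll":0}
    - {"slide":[0,0.001,0.0245],"roll":0}
    - {"slide":[0,0.001,0.0245],"roll":0}

```text
t: 23.1
eef_pos: [504.9, 334.5, 30.2]
tcp_rot: [3.141, 0.0, -3.141]
ft_force: [-0.3, -0.0, -4.1]
opening: 0.291
grip_force: 30.0
```

>>> step_arm:
  increments:
    - {"slide":[0,0,0.0003],"roll":0}
    - {"slide":[0,0,0.0007],"roll":0}
    - {"slide":[0,0,0.0007],"roll":0}

```text
t: 23.48
eef_pos: [504.9, 334.4, 29.5]
tcp_rot: [3.141, 0.0, -3.141]
ft_force: [0.0, -0.3, -2.2]
opening: 0.288
grip_force: 30.0
```

>>> step_arm:
  increments:
    - {"slide":[0,0,0.0002],"roll":0}
    - {"slide":[0,0,0.0003],"roll":0}
    - {"slide":[0,0,0.0003],"roll":0}

```text
t: 23.85
eef_pos: [505.0, 334.4, 29.5]
tcp_rot: [3.141, 0.001, -3.141]
ft_force: [-1.7, -2.2, 6.0]
opening: 0.29
grip_force: 30.0
```

>>> step_arm:
  increments:
    - {"slide":[0,0,0],"roll":0}
    - {"slide":[0,0,0],"roll":0}
    - {"slide":[0,0,0],"roll":0}
    - {"slide":[0,0,0],"roll":0}
    - {"slide":[0,0,-0.01],"roll":0}
  fingers: 1

```text
t: 24.48
eef_pos: [504.5, 334.2, 38.8]
tcp_rot: [-3.141, -0.001, -3.141]
ft_force: [0.8, -0.6, 0.0]
opening: 0.756
grip_force: 0.0
```

>>> step_arm:
  increments:
    - {"slide":[0,0,-0.05],"roll":0}
    - {"slide":[0,0,-0.1],"roll":0}
    - {"slide":[0.002,-0.02,-0.126],"roll":0}
    - {"slide":[0.005,-0.08,-0.126],"roll":0}
    - {"slide":[0.01,-0.14,-0.126],"roll":0}

```text
t: 25.1
eef_pos: [494.7, 193.2, 166.1]
tcp_rot: [3.141, 0.002, -3.14]
ft_force: [0.6, -0.5, -0.4]
opening: 1.0
grip_force: 0.0
```

>>> step_arm:
  increments:
    - {"slide":[0.002,-0.06,0],"roll":0}
    - {"slide":[0.004,-0.12,0],"roll":0}
    - {"slide":[0.006,-0.18,0],"roll":0}
    - {"slide":[0.008,-0.24,0],"roll":0}
    - {"slide":[0.01,-0.3,0],"roll":0}

```text
t: 25.72
eef_pos: [484.7, -107.6, 165.9]
tcp_rot: [-3.141, 0.001, -3.141]
ft_force: [1.8, 0.6, 0.1]
opening: 0.999
grip_force: 0.0
```

>>> step_arm:
  increments:
    - {"slide":[0,-0.06,0],"roll":0}
    - {"slide":[0,-0.12,0],"roll":0}
    - {"slide":[0,-0.18,0],"roll":0}
    - {"slide":[0,-0.225,0],"roll":0}
    - {"slide":[0,-0.225,0],"roll":0}

```text
t: 26.35
eef_pos: [484.6, -333.4, 165.3]
tcp_rot: [-3.141, 0.001, 3.139]
ft_force: [0.8, 0.6, -0.7]
opening: 1.003
grip_force: 0.0
```

```bash
python3 - <<'E'
from h import *
s=state();print(s["t"],s["eef_pos"],s["tcp_rot"])
c=imaging.read_camera("wrist");save(c,"w7")
for m in mark_of("wrist","clevis")[:2]: print(np.round(m["uv"]),round(m["confidence"],2),np.round(atz(c,m["uv"],4,True),1))
E
```

```text
26.35 [ 484.56221099 -333.39451974  165.28404702] [-3.14090115e+00  6.69104526e-04  3.13854388e+00]
[324. 223.] 0.83 [ 485.9 -329.2    4. ]
```

View pics/w7.png

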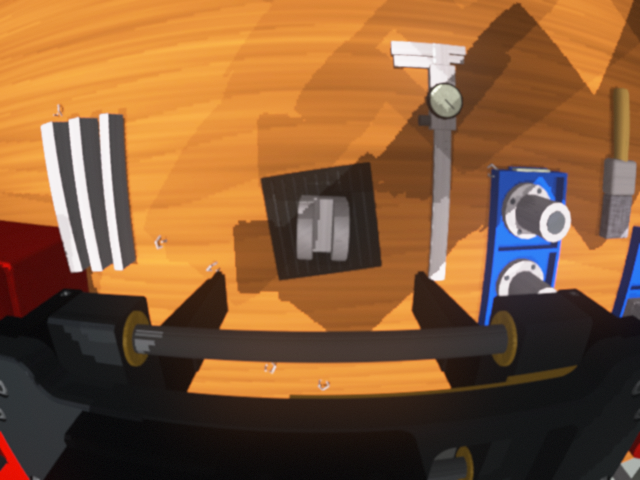

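The clevis stands upright on the mat at (323,228), centred, and the caliper (438,200) is clear. I'll grip the clevis.

>>> step_arm:
  increments:
    - {"slide":[0,0,0.05],"roll":0}
    - {"slide":[0,0,0.1],"roll":0}
    - {"slide":[0,0,0.125],"roll":0}
    - {"slide":[0,0,0.138],"roll":0}
    - {"slide":[0,0,0.138],"roll":0}

```text
t: 27.08
eef_pos: [485.2, -329.9, 27.1]
tcp_rot: [3.141, -0.0, -3.141]
ft_force: [-1.1, -1.2, 0.5]
opening: 0.996
grip_force: 0.0
```

>>> step_arm:
  increments:
    - {"slide":[0,0,0],"roll":0}
    - {"slide":[0,0,0],"roll":0}
    - {"slide":[0,0,0],"roll":0}
    - {"slide":[0,0,0],"roll":0}
    - {"slide":[0,0,0],"roll":0}
  fingers: 0

```text
t: 27.7
eef_pos: [485.0, -330.6, 27.1]
tcp_rot: [3.142, 0.0, -3.141]
ft_force: [-0.1, -0.9, 0.1]
opening: 0.532
grip_force: 0.0
```

>>> step_arm:
  increments:
    - {"slide":[0,0,0],"roll":0}
    - {"slide":[0,0,0],"roll":0}
    - {"slide":[0,0,0],"roll":0}

```text
t: 28.08
eef_pos: [485.0, -330.7, 27.0]
tcp_rot: [-3.142, 0.0, -3.141]
ft_force: [-0.4, -1.0, -0.1]
opening: 0.422
grip_force: 29.6
```

>>> step_arm:
  increments:
    - {"slide":[0,0,-0.02],"roll":0}
    - {"slide":[0,0,-0.06],"roll":0}
    - {"slide":[0,0,-0.1],"roll":0}
    - {"slide":[0,0.03,-0.12],"roll":0}
    - {"slide":[-0.005,0.08,-0.12],"roll":0}

```text
t: 28.7
eef_pos: [489.9, -250.7, 147.9]
tcp_rot: [-3.141, 0.002, 3.14]
ft_force: [0.2, -0.5, -6.5]
opening: 0.424
grip_force: 29.6
```

>>> step_arm:
  increments:
    - {"slide":[-0.007,0.055,0],"roll":0}
    - {"slide":[-0.014,0.11,0],"roll":0}
    - {"slide":[-0.021,0.165,0],"roll":0}
    - {"slide":[-0.028,0.22,0],"roll":0}
    - {"slide":[-0.033,0.265,0],"roll":0}

```text
t: 29.32
eef_pos: [522.3, 16.5, 146.5]
tcp_rot: [3.141, -0.001, -3.141]
ft_force: [0.2, 0.2, -4.7]
opening: 0.42
grip_force: 29.6
```

>>> step_arm:
  increments:
    - {"slide":[-0.005,0.04,0],"roll":0.02}
    - {"slide":[-0.005,0.065,0],"roll":0.045}
    - {"slide":[-0.005,0.075,0],"roll":0.045}
    - {"slide":[-0.005,0.075,0],"roll":0.045}
    - {"slide":[-0.005,0.075,0.02],"roll":0.045}

```text
t: 29.95
eef_pos: [528.5, 88.6, 127.7]
tcp_rot: [3.141, 0.002, 3.097]
ft_force: [0.2, 0.7, -5.5]
opening: 0.424
grip_force: 29.6
```

>>> step_arm:
  increments:
    - {"slide":[0,0,0.03],"roll":0}
    - {"slide":[0,0,0.06],"roll":0}
    - {"slide":[0,0,0.075],"roll":0}
    - {"slide":[0,0,0.075],"roll":0}
    - {"slide":[0,0,0.075],"roll":0}

```text
t: 30.58
eef_pos: [528.5, 89.1, 52.9]
tcp_rot: [3.141, 0.001, 3.097]
ft_force: [-0.0, -0.5, -5.6]
opening: 0.42
grip_force: 29.6
```

```bash
python3 - <<'E'
from h import *
s=state();print(s["t"],s["eef_pos"],s["tcp_rot"])
c=imaging.read_camera("wrist");save(c,"w8")
E
```

```text
30.575 [528.45103524  89.14171727  52.88645924] [3.14140859e+00 1.29335305e-03 3.09651214e+00]
```

View pics/w8.png

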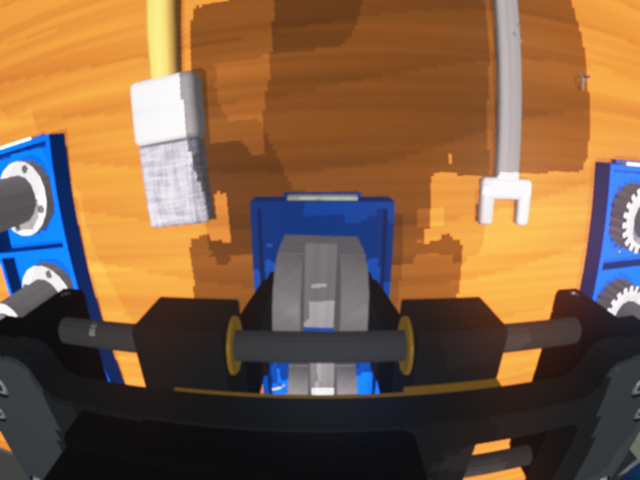

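The clevis (273–368) is centred and squared over its pocket (252–394). I'll lower it.

>>> step_arm:
  increments:
    - {"slide":[0,0,0.012],"roll":0}
    - {"slide":[0,0,0.02],"roll":0}
    - {"slide":[0,0,0.0235],"roll":0}
    - {"slide":[0,0,0.0245],"roll":0}
    - {"slide":[0,0,0.0245],"roll":0}

```text
t: 31.25
eef_pos: [528.0, 89.4, 27.6]
tcp_rot: [3.142, 0.0, 3.097]
ft_force: [-0.6, -0.6, -4.9]
opening: 0.425
grip_force: 29.6
```

>>> step_arm:
  increments:
    - {"slide":[0,0,0.0003],"roll":0}
    - {"slide":[0,0,0.0007],"roll":0}
    - {"slide":[0,0,0.0007],"roll":0}

```text
t: 31.62
eef_pos: [528.0, 89.4, 27.0]
tcp_rot: [3.141, 0.0, 3.097]
ft_force: [-1.3, 0.2, -2.9]
opening: 0.424
grip_force: 29.6
```

>>> step_arm:
  increments:
    - {"slide":[0,0,0.0002],"roll":0}
    - {"slide":[0,0,0.0003],"roll":0}
    - {"slide":[0,0,0.0003],"roll":0}

```text
t: 32.0
eef_pos: [528.0, 89.4, 27.0]
tcp_rot: [3.141, 0.001, 3.097]
ft_force: [-1.9, -0.2, 4.8]
opening: 0.421
grip_force: 29.6
```

>>> step_arm:
  increments:
    - {"slide":[0,0,0],"roll":0}
    - {"slide":[0,0,0],"roll":0}
    - {"slide":[0,0,0],"roll":0}
    - {"slide":[0,0,0],"roll":0}
    - {"slide":[0,0,-0.01],"roll":0}
  fingers: 1

```text
t: 32.62
eef_pos: [527.6, 89.4, 36.4]
tcp_rot: [-3.142, -0.001, 3.097]
ft_force: [0.2, 0.1, 0.2]
opening: 0.891
grip_force: 0.0
```

>>> step_arm:
  increments:
    - {"slide":[0,0,-0.04],"roll":0}
    - {"slide":[0,0,-0.09],"roll":0}
    - {"slide":[0,0,-0.14],"roll":0}
    - {"slide":[0.03,0,-0.19],"roll":0}
    - {"slide":[0.06,0,-0.22],"roll":0}

```text
t: 33.25
eef_pos: [467.3, 92.1, 259.3]
tcp_rot: [3.141, 0.003, 3.097]
ft_force: [-0.4, -0.5, 0.5]
opening: 0.999
grip_force: 0.0
```

>>> step_arm:
  increments:
    - {"slide":[0,0,-0.03],"roll":0}
    - {"slide":[0,0,-0.03],"roll":0}
    - {"slide":[0,0,-0.03],"roll":0}

```text
t: 33.62
eef_pos: [467.6, 92.0, 286.2]
tcp_rot: [3.142, -0.0, 3.097]
ft_force: [-0.5, -0.2, -0.7]
opening: 1.003
grip_force: 0.0
```

```bash
python3 - <<'E'
from h import *
s=state();print(s["t"],s["eef_pos"],s["ft_force"])
c=imaging.read_camera("side");save(c,"s9")
P=cloud(c)
for t in ["bushing","pinion","clevis","tray_bushing","tray_pinion","tray_clevis","caliper","spanner"]:
    for m in mark_of("side",t)[:2]: print(t,np.round(m["uv"]),round(m["confidence"],2),np.round(atz(c,m["uv"],4),1))
for k,(x,y) in {"bush":(470.5,-127),"clev":(528,89),"pin":(505,334)}.items():
    m=(c["z_map"]>0)&(np.hypot(P[...,0]-x,P[...,1]-y)<30);print(k,np.percentile(P[m][:,2],[95,99]))
E
```

```text
33.625 [467.61917655  92.0271723  286.1652644 ] [-0.46614579 -0.22038538 -0.71886612]
bushing [353. 290.] 0.74 [ 464.7 -129.6    4. ]
bushing [377. 334.] 0.66 [ 426.8 -228.     4. ]
pinion [229. 172.] 0.57 [503.2 331.1   4. ]
clevis [304. 217.] 0.75 [530.2  93.2   4. ]
clevis [302. 218.] 0.16 [524.1  91.7   4. ]
tray_bushing [355. 294.] 0.87 [ 461.  -137.5    4. ]
tray_pinion [230. 171.] 0.84 [507.6 334.9   4. ]
tray_clevis [304. 216.] 0.94 [532.   94.9   4. ]
caliper [376. 335.] 0.97 [ 424.9 -228.2    4. ]
spanner [222. 208.] 0.84 [415.8 217.8   4. ]
bush [64.33989496 65.44581064]
clev [62.09822952 64.10596457]
pin [66.99986966 68.70904768]
```

View pics/s9.png

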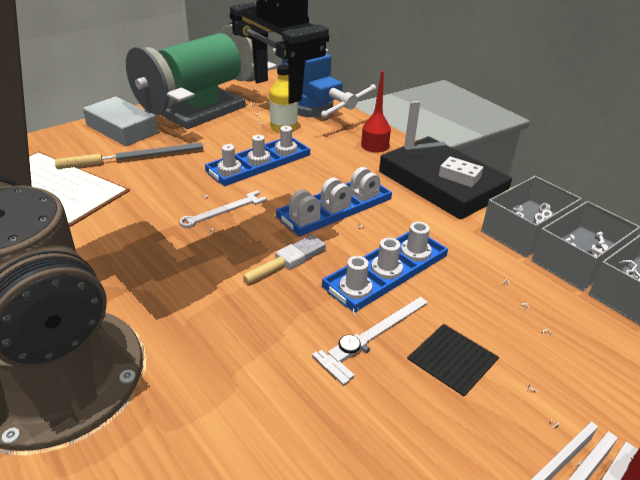

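Each front pocket now holds its own kind, upright and at the right height: bushing at (357,277), clevis at (304,208), pinion at (229,160). The mat is empty, and the caliper and spanner haven't moved.

```bash
python3 -c "
from cell import env
print(env.job_done())"
```

```text
the job is handed in; nothing more can be done
None
```

The bushing, pinion and clevis now each stand upright in the front pocket of their own tray, the caliper and spanner were not touched, and the job was handed in at about 34 s of the 117 s allowed.

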